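Unhook the paddle latch of the sealed drug cabinet and open its door

ROBOT

A 6-joint arm with a two-finger parallel gripper is mounted at the origin on a cart in front of the work surface, level with it; the furniture and walls round the work are solid. World frame = base frame: x ahead of the robot, y to its left, z up, the work surface at z = 0. Lengths are in m, angles in rad, forces in N, time in s.
With the tool pointing down it reaches from about 0.375 to 0.925 m from the base axis. Payload 5.7 kg.
Tool frame: the origin (TCP) lies midway between the tips of the shut fingers; the grasp point (between the pads) lies 19 mm behind it; z points along the fingers, x is the direction in which the jaws open and shut, and the axes are right-handed (so a half turn about z gives the same grasp; the last joint's range is limited). The gripper opens to 88 mm and grips with 3 to 60 N. Pads are 20 mm wide; open, the fingers measure 115 mm over their backs; the gripper's body (75 mm by 178 mm) begins 61 mm behind the grasp point.
Start: joints at [1.195, 0.359, 1.51, -0, 1.272, -0.115], TCP at [0.155, 0.58, 0.223] pointing down, gripper open.
Joint ranges: [-2.97, 2.97], [-1.01, 2.36], [0.21, 2.38], [-0.96, 4.11], [0.2, 2.71], [-2.98, 2.98]. Speed limits (rad/s): [2.39, 2.39, 3.14, 3.14, 3.14, 3.14].

INTERFACE

Orientations are given as a unit quaternion [x, y, z, w].
In Python, from bench import move_ptp, servo_line, goto_joints, move_gripper, sleep, inverse_kinematics, capture, PlanningError, close_job, spot_in, silhouettes, current_clock, current_joint_pos, current_qvel, current_joint_torque, current_position, current_orientation, current_force, current_torque, current_finger_gap gives the robot as it stands. Calls block until the motion is done:
- move_ptp(position, orientation): joint-space move of the TCP to a pose.
- servo_line(position, orientation=None, rate=0.15, contact_N=None): straight line of the TCP; orientation=None keeps the orientation; rate is the mean speed in m/s. With contact_N (N) it stops when the force on the tool has changed by that much, and returns True; else False.
- goto_joints(angles): joint-space move.
- move_gripper(opening): finger opening in m; the grip force is fixed at half the most; returns when the fingers have stopped.
- sleep(seconds).
- inverse_kinematics(position, orientation): joint angles nearest the present ones, or None.
- capture(name): name is "scene" or "top" or "wrist"; returns a dict with "image" (384x512x3 uint8, blue, green, red), "range_z" (384x512 float32, m along the optical axis (not along the pixel's ray), 0 where there is no reading), "intrinsics" (3x3 intrinsics, pixels), "R" (3x3) and "t" (3): a world point X has camera coordinates R X + t. Camera axes: x right, y down, z forward; pixel columns grow to the right and rows downward; lengths in m; the calibration is good to about 2 mm. A picture is of the moment at which its call begins.
A pose or a line that the arm cannot do raises PlanningError and nothing moves.
- close_job(): hands the job in, once; it reports no verdict.
Trained networks look in the newest picture that a camera, given by its name, has taken for a name from the list of things; names that differ only in an ending like _2 or _b are one class to them, and where a whole thing is asked for, a point or a joint stands for the part that bears it (a point fixed in the world has none). Each returns a list of dicts, best first, with "conf" (0 to 1); they miss things now and then, are a little off and sometimes report something else, mostly with a low value. They report only what shows in the picture. A call takes as long as a camera call.
- spot_in(camera, query): "xy" ([column, row] in pixels, amid what is visible of it).
- silhouettes(camera, query): "region" (384x512 bool, what is visible of it) and "xy" ([column, row] in pixels, amid what is visible of it).
Readings, each from a call of its own:
- current_clock(): time.
- current_joint_pos(): joint angles.
- current_qvel(): joint speeds.
- current_joint_torque(): joint torques, N m.
- current_position(): TCP position.
- current_orientation(): TCP orientation.
- current_force(): force on the tool from outside, world axes, zero at the start.
- current_torque(): the same for the moment, N m.
- current_finger_gap(): finger opening in m.
Only numpy, scipy, OpenCV 4.12 (cv2) and the standard library are available. Lean on these libraries where they do the work, as an engineer would, in place of code of your own. Each camera call takes 0.05 s, during which the arm holds its last target.

TASK

Open the small grey drug cabinet. Its black paddle latch will not come free while the door stands off its rubber seal: take hold of the paddle, press the door firmly but not hard into the seal (about 17 N), keep it pressed while you raise the paddle fully, then with the paddle still raised draw the door out of its frame; never force the paddle or the pawl. Then swing the door wide open, square to the cabinet or further, let go of it, and leave the things round about where they stand.

Things in the scene. Friction and masses are not known exactly. Their poses are not given: they have to be found in the camera images.
- cabinet: Small grey steel drug cabinet, fixed, 240 mm wide (y), 205 mm high, 140 mm deep with its door. Origin under its centre on the worktop; its own +x points from the front into the cabinet, so the door is on its -x side; +y is the hinge side (on the left for someone facing the door). Nothing stands on top of it.
- paddle_grip (a point): Middle of the black plastic paddle handle, where to pinch it: 52 mm from its pivot, 45 mm in front of the door's face, 40 mm below the cabinet's top. The handle is a plate 36 mm wide along the door (grip over this width, free on both sides) and 10 mm thick; it sticks out 65 mm from the pivot to the front and droops 0.10 rad at rest.
- paddle_pivot (a point): Middle of the paddle's pivot: a level axis parallel to the door, in the middle of its thickness, 170 mm above the worktop, 165 mm from the door's hinge axis. A hooked pawl, hidden inside, sits on the same spindle and drops as the paddle is raised.
- paddle (a joint): Angle of the paddle, rad: 0 at rest, grows as its front end is raised, springy stop at 0.50. A spring returns it: 2 to 5 N at the grip, up to 9 N while the door is pressed. With the door not pressed in, the pawl's hook jams on the lip of the strike after about 0.05 rad. With it pressed in the paddle rises freely; from 0.35 on the pawl is clear below the strike.
- door (a joint): Angle of the door, rad: 0 where it just touches its seal, negative when pressed in, grows as it opens (free edge towards the robot, then to the left), stop at 1.9. It starts anywhere in the latch's play, 0 to 0.048. The hinge is stiff: 2 N at the paddle moves it, and it stays where it is left. The paddle may be let down again once the door is out beyond 0.18.
- seal: Black rubber seal round the opening behind the door, its own origin at the cabinet's. It gives 4 N per mm of push at the paddle. The pawl's hook is free of the strike's lip from about 14 N of push at the paddle, wherever the door started; from about 17 N the door lies on the steel frame. Keep it pressed with 15 to 20 N while the paddle is raised.
- door_hinge (a point): Point on the door's upright hinge axis (left edge seen from the front), 170 mm above the worktop.
- door_edge (a point): Point on the free upright edge of the door, 228 mm from the hinge axis, in the middle of the door's 14 mm thickness, 170 mm above the worktop. The door reaches from 12 to 203 mm above the worktop.
- strike: Hidden steel strike under the cabinet's top, fixed; the pawl hooks over its lip. Origin on the paddle's pivot line with the door shut. The pawl must never bear on it with more than 20 N (some 10 N of lift at the grip while jammed, or pulling the door while hooked).
- frame_stop: Steel strip on the front edge of the cabinet's top, fixed, which the door meets when the seal is fully squeezed. Origin at the cabinet's top, above the strike. The door must never bear on it with more than 5 N (about 22 N of push at the paddle).
- infusion_mid (a point): White infusion bottle, 65 mm wide and 128 mm high, the one further left and nearer the cabinet behind the tray of ampoules, loose; this point at its centre. Leave alone.
- tonic_mid (a point): Green bottle with a red cap, 54 mm wide and 111 mm high, loose; this point at its centre. Leave alone.
- vial_red_mid (a point): Small white vial with a red cap, 26 mm wide and 54 mm high, loose; this point at its centre. Leave alone.
- vial_blue_mid (a point): Small white vial with a blue cap, 26 mm wide and 54 mm high, loose; this point at its centre. Leave alone.
- steel_cup_mid (a point): Small steel cup, 56 mm wide and 64 mm high, loose; this point at its centre. Leave alone.
- syringe_20: Capped plastic syringe lying on the worktop, 179 mm long and 20 mm high, loose. Leave alone.

How it is judged:
On the way, in this order (a step that is already met when the one before it is completed fails the run):
1. the paddle is raised (0.36 rad or more) with the door still in its frame (value of joint paddle above 0.36 rad and value of joint door below 0.04 rad), for 0.1 s.
2. the door has come out of its frame (0.08 rad or more) (value of joint door above 0.08 rad), for 0.1 s.
At the end, for the whole second after the job is handed in: The door stands open by 1.4 rad or more and is at rest, and the paddle has sprung back (below 0.1 rad) (value of joint door above 1.4 rad and value of joint paddle below 0.1 rad and velocity of joint door between -0.05 and 0.05 rad/s); the robot touches nothing.
It fails at once if the pawl is forced against its strike with more than 20 N (contact force between strike and anything else above 20 N).
It fails at once if the door is rammed on the steel of its frame with more than 5 N (contact force between frame_stop and anything else above 5 N).
It fails at once if a thing standing round about is moved by more than 20 mm (distance of any of infusion_mid, tonic_mid, vial_red_mid, vial_blue_mid, steel_cup_mid, syringe_20 from where it was at the start of the episode above 0.02 m).
It also fails if it takes over 56 s, if anything falls off the work surface, if the arm or the gripper's body presses on something with over 40 N, if the wrist force passes 120 N, or if a joint passes its speed limit or range.

## Working session

There is one attempt and no reset: what is moved stays moved. The work goes in short steps, each a Python script; the robot and the scene stay as the last script left them, time stands still between calls to the robot, and variables do not carry over. Pictures are saved under pics/ and viewed, and the job is handed in when it is done.

```bash
mkdir -p pics; ls
cat > h.py <<'E'
import numpy as np, cv2
from bench import *
def unproj(c,u,v,z):
    K=c["intrinsics"]; p=np.array([(u-K[0,2])/K[0,0]*z,(v-K[1,2])/K[1,1]*z,z])
    return c["R"].T@(p-c["t"])
def cloud(c,mask=None):
    z=c["range_z"]; K=c["intrinsics"]
    m=z>0
    if mask is not None: m&=mask
    v,u=np.nonzero(m); zz=z[m]
    P=np.stack([(u-K[0,2])/K[0,0]*zz,(v-K[1,2])/K[1,1]*zz,zz],1)
    return (P-c["t"])@c["R"]
def proj(c,X):
    p=c["R"]@np.asarray(X)+c["t"]; q=c["intrinsics"]@p; return q[:2]/q[2]
E
python3 - <<'E'
from h import *
np.set_printoptions(precision=4,suppress=True)
for n in ["scene","top"]:
    c=capture(n); cv2.imwrite(f"pics/{n}0.png",c["image"]); np.savez(f"{n}0.npz",**c)
    print(n,"campos",-c["R"].T@c["t"], "fwd",c["R"][2])
    for q in ["cabinet","paddle_grip","paddle","door","seal","door_edge","door_hinge","paddle_pivot","infusion_mid","tonic_mid","vial_red_mid","vial_blue_mid","steel_cup_mid","syringe_20"]:
        for d in silhouettes(n,q)[:2]:
            P=cloud(c,d["region"])
            print(q,round(d["conf"],2),d["xy"],np.median(P,0) if len(P) else None, (np.percentile(P,2,axis=0),np.percentile(P,98,axis=0)) if len(P) else None)
print(current_clock(),current_position(),current_orientation())
E
```

```text
pics
scene campos [-0.1727 -0.7531  0.8582] fwd [ 0.5954  0.5417 -0.5934]
cabinet 0.75 [238.8, 169.1] [ 0.5835 -0.0015  0.1614] (array([ 0.546 , -0.0703,  0.0217]), array([0.7115, 0.1553, 0.2078]))
paddle_grip 0.43 [228.1, 173.7] [ 0.5381 -0.0131  0.171 ] (array([ 0.5129, -0.0301,  0.1628]), array([0.5694, 0.0065, 0.1767]))
paddle 0.47 [228.9, 171.9] [ 0.5379 -0.013   0.1709] (array([ 0.5129, -0.03  ,  0.1628]), array([0.568 , 0.0065, 0.1764]))
door 0.56 [224.7, 177.5] [0.5686 0.0318 0.1252] (array([ 0.5287, -0.0685,  0.018 ]), array([0.593 , 0.1586, 0.2053]))
door_edge 0.56 [224.6, 177.7] [0.5683 0.028  0.1266] (array([ 0.5279, -0.0684,  0.0217]), array([0.5857, 0.1553, 0.2051]))
door_hinge 0.55 [228.5, 177.7] [0.5682 0.0271 0.1269] (array([ 0.5277, -0.0681,  0.0226]), array([0.5835, 0.1546, 0.205 ]))
paddle_pivot 0.97 [226.6, 178.8] [0.5684 0.0292 0.127 ] (array([ 0.5282, -0.0685,  0.0195]), array([0.5869, 0.1557, 0.2053]))
infusion_mid 0.73 [332.7, 217.0] [ 0.6911 -0.3066  0.0708] (array([ 0.6753, -0.3278,  0.0167]), array([ 0.7234, -0.2725,  0.1263]))
vial_red_mid 0.53 [290.4, 30
[... 2046 characters left out ...]
nfusion_mid 0.49 [313.7, 148.3] [ 0.6958 -0.2901  0.0829] (array([ 0.6768, -0.3208,  0.021 ]), array([ 0.7247, -0.2666,  0.1267]))
tonic_mid 0.44 [179.2, 139.5] [0.7104 0.2107 0.1048] (array([0.6888, 0.1782, 0.0007]), array([0.7514, 0.2391, 0.2062]))
vial_red_mid 0.38 [344.7, 233.9] [ 0.3814 -0.3955  0.0399] (array([ 0.3703, -0.4069,  0.004 ]), array([ 0.3924, -0.3873,  0.0607]))
steel_cup_mid 0.66 [157.6, 203.4] [0.4886 0.3063 0.0186] (array([ 0.4631,  0.2722, -0.0015]), array([0.5117, 0.3237, 0.0671]))
syringe_20 0.57 [312.0, 213.6] [ 0.4536 -0.2752  0.0171] (array([ 0.4306, -0.3308, -0.0011]), array([ 0.478 , -0.2269,  0.0242]))
1.5 [0.1547 0.5797 0.2226] [ 0.793   0.6092 -0.      0.    ]
```

View pics/scene0.png

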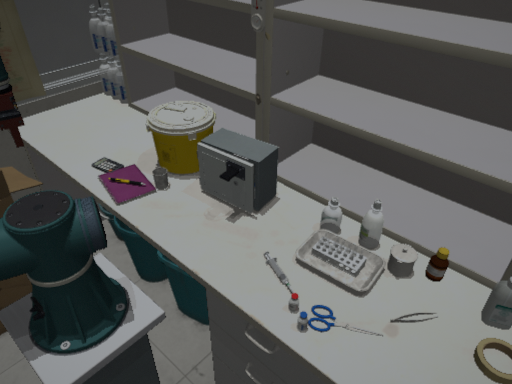

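View pics/top0.png

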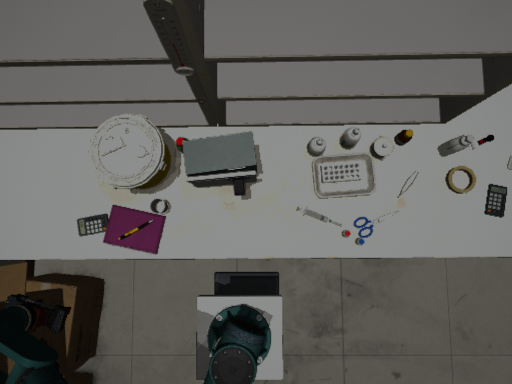

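The scene view shows the cabinet at about (238,169) with its paddle at (230,172), a yellow bin on its left and the cup at (160,178). The top view shows the cabinet slightly yawed at (220,160), paddle at (239,187), and the red-capped tonic squeezed in at (182,143). Next I'll fit the cabinet pose.

```bash
cat > fit.py <<'E'
from h import *
np.set_printoptions(precision=4,suppress=True)
for n in ["scene","top"]:
    c=dict(np.load(f"{n}0.npz"))
    P=cloud(c); 
    B=P[(P[:,0]>0.48)&(P[:,0]<0.76)&(P[:,1]>-0.1)&(P[:,1]<0.2)]
    T=B[(B[:,2]>0.197)&(B[:,2]<0.215)]
    r=cv2.minAreaRect(T[:,:2].astype(np.float32)); print(n,"top",r,len(T),np.median(T[:,2]))
    # front face z 0.03..0.15 : RANSAC-ish line fit
    F=B[(B[:,2]>0.03)&(B[:,2]<0.19)&(B[:,0]<0.60)]
    best=0
    rng=np.random.default_rng(0)
    for i in range(600):
        a,b=F[rng.choice(len(F),2,False),:2]
        d=b-a; L=np.linalg.norm(d)
        if L<0.05: continue
        nn=np.array([-d[1],d[0]])/L
        m=abs((F[:,:2]-a)@nn)<0.002
        if m.sum()>best: best=m.sum(); bm=m
    Q=F[bm,:2]; vx=cv2.fitLine(Q.astype(np.float32),cv2.DIST_HUBER,0,.01,.01).ravel()
    print("front line",vx,"slope angle of normal yaw",np.arctan2(-vx[0],vx[1]) if vx[1]>0 else np.arctan2(vx[0],-vx[1]),len(Q),len(F), Q[:,1].min(),Q[:,1].max())
    H=B[(B[:,2]>0.14)&(B[:,2]<0.19)]
    H=H[(H[:,0]<0.555)&(abs(H[:,1]+0.01)<0.04)]
    # paddle points, sufficiently in front
    t=vx[:2]*np.sign(vx[1]); nrm=np.array([t[1],-t[0]])
    s=(H[:,:2]-vx[2:])@nrm; H=H[s<-0.012]; s=s[s<-0.012]
    y=(H[:,:2]-vx[2:])@t
    print("paddle s",np.percentile(s,[1,50,99]),"t",np.percentile(y,[1,50,99]),"mid", vx[2:]+t*(np.percentile(y,1)+np.percentile(y,99))/2-nrm*0.045, "z",np.percentile(H[:,2],[1,50,99]))
    i=H[:,2]>0.158; k=np.polyfit(s[i],H[i,2],1); print("zfit",k, "z@-45:",np.polyval(k,-.045))
    img=cv2.resize(c["image"][120:230,160:320],None,fx=5,fy=5,interpolation=cv2.INTER_CUBIC); cv2.imwrite(f"pics/{n}0z.png",np.clip(img*1.5,0,255).astype(np.uint8))
E
python3 fit.py
```

```text
scene top ((0.6375043392181396, 0.051824361085891724), (0.1515645831823349, 0.24438494443893433), 6.8991265296936035) 1673 0.2055086993024555
front line [ 0.0855 -0.9963  0.5688  0.0379] slope angle of normal yaw 0.08556744 1327 2113 -0.07181968696518566 0.16609583369971462
paddle s [-0.061  -0.0415 -0.0183] t [-0.0648 -0.0477 -0.0288] mid [ 0.5279 -0.0125] z [0.1623 0.1705 0.1749]
zfit [0.1404 0.1757] z@-45: 0.1693965171011575
top top ((0.6384935975074768, 0.053298719227313995), (0.14840006828308105, 0.24045731127262115), 7.363265037536621) 2748 0.2051356610089053
front line [ 0.0874 -0.9962  0.5672  0.057 ] slope angle of normal yaw 0.087511376 321 599 -0.06724720121218497 0.15844802889772744
paddle s [-0.0593 -0.0386 -0.0176] t [-0.0814 -0.0636 -0.0466] mid [ 0.528  -0.0107] z [0.1628 0.1703 0.1777]
zfit [0.0987 0.1741] z@-45: 0.16966240601741311
```

```bash
ls pics
```

```text
scene0.png
scene0z.png
top0.png
top0z.png
```

```bash
cat >> h.py <<'E'
from scipy.spatial.transform import Rotation
H=np.array([0.565,0.158,0.17]); PSI0=0.122
def pose(th,ph,beta0,sgn=1,back=0.0,dn=0.0,du=0.0,dz=0.0):
    psi=PSI0-th
    n=np.array([np.cos(psi),np.sin(psi),0]);u=np.array([np.sin(psi),-np.cos(psi),0]);z=np.array([0,0,1.])
    g=H+.165*u-.052*np.cos(ph-.1)*n+.052*np.sin(ph-.1)*z+dn*n+du*u+dz*z
    b=beta0+ph; a=np.cos(b)*n-np.sin(b)*z
    x=sgn*u; R=np.stack([x,np.cross(a,x),a],1)
    return g+(0.019-back)*a, Rotation.from_matrix(R).as_quat(), n,u
E
python3 - <<'E'
from h import *
np.set_printoptions(precision=2,suppress=True)
for b in (0.8,1.0,1.2):
  for s in (1,-1):
    print("b",b,"s",s)
    for th,ph,bk in [(.036,0,.12),(.036,0,0),(-.02,0,0),(-.02,.5,0),(.2,.5,0),(.6,.5,0),(1.0,.5,0),(1.0,0,0),(1.3,0,0),(1.3,.5,0),(1.55,0.5,0),(1.55,0,0),(1.55,0,.12)]:
        p,q,_,_=pose(th,ph,b,s,bk); print((th,ph,bk),inverse_kinematics(p,q))
E
```

```text
b 0.8 s 1
(0.036, 0, 0.12) None
(0.036, 0, 0) [-0.37  0.26  2.37  2.14  0.37 -0.94]
(-0.02, 0, 0) [-0.41  0.27  2.35  1.97  0.4  -0.84]
(-0.02, 0.5, 0) [-0.21  0.22  1.91  0.13  0.77  1.13]
(0.2, 0.5, 0) [-0.16  0.16  1.98  0.03  0.73  1.47]
(0.6, 0.5, 0) [ 0.03  0.11  2.06 -0.19  0.75  2.2 ]
(1.0, 0.5, 0) [ 0.26  0.13  2.03 -0.32  0.89  2.9 ]
(1.0, 0, 0) None
(1.3, 0, 0) [ 0.76  0.44  1.95 -0.77  1.21 -2.32]
(1.3, 0.5, 0) [ 0.41  0.19  1.95 -0.32  1.03 -2.96]
(1.55, 0.5, 0) [ 0.48  0.25  1.86 -0.28  1.14 -2.67]
(1.55, 0, 0) [ 0.76  0.53  1.76 -0.61  1.4  -2.24]
(1.55, 0, 0.12) [ 0.87  0.48  1.56 -0.55  1.66 -2.3 ]
b 0.8 s -1
(0.036, 0, 0.12) None
(0.036, 0, 0) [-0.37  0.26  2.37  2.14  0.37  2.21]
(-0.02, 0, 0) [-0.41  0.27  2.35  1.97  0.4   2.3 ]
(-0.02, 0.5, 0) [-0.21  0.22  1.91  0.13  0.77 -2.01]
(0.2, 0.5, 0) [-0.16  0.16  1.98  0.03  0.73 -1.67]
(0.6, 0.5, 0) [ 0.03  0.11  2.06 -0.19  0.75 -0.94]
(1.0, 0.5, 0) [ 0.26  0.13  2.03 -0.32  0.89 -0.24]
(1.0, 0, 0) None
(1.3, 0, 0) [ 0.76  0.44  1.95 -0.77  1.21  0.82]
(1.3, 0.5, 0) [ 0.41  0.19  1.95 -0.32  1.03  0.18]
(1.55, 0.5,
[... 2099 characters left out ...]
.43 -2.57]
b 1.2 s -1
(0.036, 0, 0.12) [-0.27 -0.02  1.97  0.17  0.85 -2.01]
(0.036, 0, 0) [-0.23  0.21  2.05  0.22  0.54 -2.06]
(-0.02, 0, 0) [-0.25  0.22  2.03  0.26  0.56 -2.16]
(-0.02, 0.5, 0) [-0.13  0.39  1.6  -0.04  1.27 -1.83]
(0.2, 0.5, 0) [-0.14  0.35  1.68 -0.01  1.24 -1.63]
(0.6, 0.5, 0) [-0.12  0.26  1.81  0.05  1.19 -1.23]
(1.0, 0.5, 0) [-0.04  0.19  1.91  0.11  1.13 -0.78]
(1.0, 0, 0) [ 0.36  0.18  2.09 -0.49  0.81 -0.  ]
(1.3, 0, 0) [ 0.5   0.26  1.98 -0.44  1.    0.36]
(1.3, 0.5, 0) [ 0.07  0.17  1.94  0.14  1.08 -0.4 ]
(1.55, 0.5, 0) [ 0.16  0.17  1.94  0.15  1.03 -0.06]
(1.55, 0, 0) [ 0.56  0.33  1.86 -0.37  1.14  0.61]
(1.55, 0, 0.12) [ 0.64  0.23  1.68 -0.33  1.43  0.57]
```

View pics/scene0z.png

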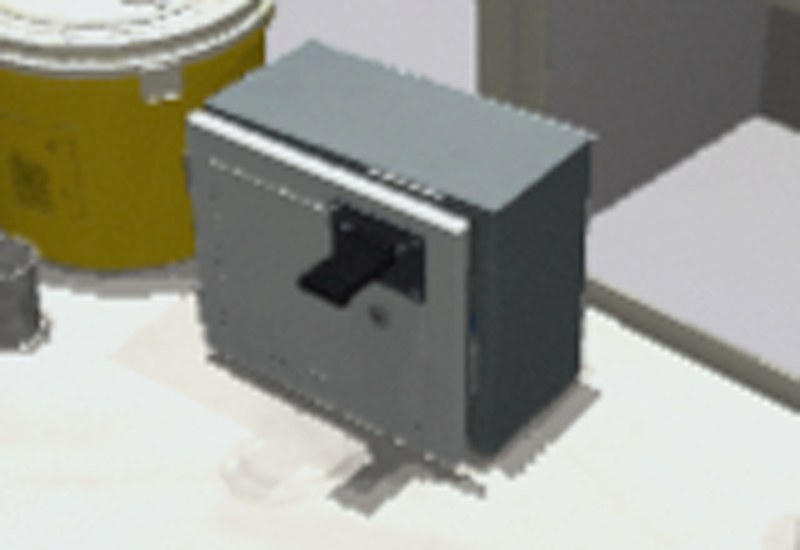

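Paddle and door are clear to reach. β0 = 1.2 with the flipped jaw sign is reachable all along. Now to the pre-grasp.

Run:
```python
from h import *
np.set_printoptions(precision=4,suppress=True)
print(current_force(),current_torque(),current_finger_gap(),current_clock())
servo_line([0.155,0.56,0.38],rate=0.3)
print(current_clock())
p,q,_,_=pose(.036,0,1.2,-1,.10)
move_ptp(p,q)
print(current_clock(),current_force(),current_position(),p,current_joint_pos())
c=capture("wrist"); cv2.imwrite("pics/w1.png",c["image"])
```

```text
[-0.3444 -0.1227 -0.7593] [-0.0309 -0.0378 -0.0175] 0.08789651130367214 1.5
2.175
4.5917 [ 0.2664 -0.6596 -1.0229] [ 0.4986 -0.0129  0.2404] [ 0.4984 -0.0134  0.2403] [-0.2606  0.0114  1.9865  0.1729  0.8006 -2.017 ]
```

View pics/w1.png

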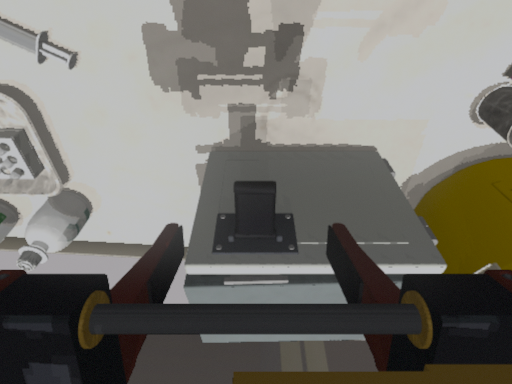

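The wrist view shows the paddle at (255,210), midway between the fingers (about 170 and 340). I'll go in and grip.

```bash
cat >> h.py <<'E'
def F(k=5):
    a=[]
    for _ in range(k): a.append(current_force()); sleep(0.01)
    return np.mean(a,0)
E
python3 - <<'E'
from h import *
np.set_printoptions(precision=4,suppress=True)
p,q,n,u=pose(.036,0,1.2,-1,0)
print(F(), servo_line(p,q,rate=0.12,contact_N=6), current_position()-p)
sleep(.2);f0=F();t0=current_torque();print(f0,t0)
c=capture("wrist"); cv2.imwrite("pics/w2.png",c["image"])
move_gripper(0.02)
sleep(.2);f=F();print("gap",current_finger_gap(),"F",f,"n",(f-f0)@n,"u",(f-f0)@u,"T",current_torque()-t0,current_clock())
np.savez("st.npz",f0=f0)
c=capture("wrist"); cv2.imwrite("pics/w3.png",c["image"])
E
```

```text
[ 0.0916 -0.0157  0.1834] False [ 0.0002 -0.      0.0005]
[-0.027   0.0609  0.3496] [-0.0057  0.2117 -0.0004]
gap 0.03558676906934476 F [ 0.7414  2.2985 -0.2876] n 0.9577966957988477 u -2.1633269467716003 T [ 0.3405 -0.037   0.0986] 7.05
```

View pics/w3.png

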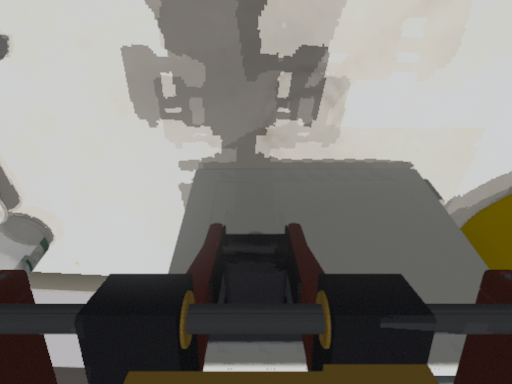

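Run:
```python
from h import *
np.set_printoptions(precision=3,suppress=True)
f0=np.load("st.npz")["f0"]
th=.036
while th>-.06:
    p,q,n,u=pose(th,0,1.2,-1)
    fn=-(F(3)-f0)@n
    if fn>16.2: break
    th-= .006 if fn<8 else (.003 if fn<14 else .0012)
    p,q,n,u=pose(th,0,1.2,-1)
    servo_line(p,q,rate=0.02); sleep(.05)
    f=F(3)-f0
    print("%.4f n %.2f u %.2f z %.2f  dn_act %.2f mm t %.2f"%(th,-f@n,f@u,f[2],(current_position()-p)@n*1e3,current_clock()))
np.savez("st.npz",f0=f0,th=th)
```

```text
0.0300 n -0.78 u -3.71 z -0.35  dn_act -0.02 mm t 7.45
0.0240 n -1.02 u -3.91 z 0.14  dn_act 0.01 mm t 7.80
0.0180 n -0.80 u -4.47 z -1.04  dn_act 0.04 mm t 8.15
0.0120 n -1.13 u -4.59 z -0.37  dn_act 0.06 mm t 8.50
0.0060 n -0.69 u -5.06 z -0.43  dn_act 0.06 mm t 8.85
0.0000 n -0.19 u -5.03 z -0.78  dn_act 0.08 mm t 9.20
-0.0060 n -0.54 u -4.78 z -0.41  dn_act 0.09 mm t 9.55
-0.0120 n 1.65 u -4.58 z 1.53  dn_act -0.30 mm t 9.90
-0.0180 n 3.79 u -4.79 z 3.21  dn_act -0.75 mm t 10.25
-0.0240 n 6.60 u -4.22 z 5.54  dn_act -1.18 mm t 10.60
-0.0300 n 8.89 u -3.62 z 8.35  dn_act -1.63 mm t 10.95
-0.0330 n 10.72 u -3.50 z 9.12  dn_act -2.00 mm t 11.30
-0.0360 n 11.57 u -3.64 z 10.50  dn_act -2.25 mm t 11.65
-0.0390 n 13.02 u -3.97 z 12.08  dn_act -2.52 mm t 12.00
-0.0420 n 13.95 u -3.33 z 13.55  dn_act -2.77 mm t 12.35
-0.0450 n 15.22 u -3.92 z 14.95  dn_act -3.12 mm t 12.70
-0.0462 n 15.85 u -3.69 z 14.50  dn_act -3.25 mm t 13.05
```

```bash
cat > a.py <<'E'
from h import *
np.set_printoptions(precision=3,suppress=True)
s=np.load("st.npz");f0=s["f0"];th=float(s["th"])
dn=dz=du=0.
for i in range(14):
    p,q,n,u=pose(th,0,1.2,-1,0,dn,du,dz)
    f=F(3)-f0; fn=-f@n; fz=f[2]; fu=f@u
    print("n %.2f u %.2f z %.2f | dn %.2f dz %.2f err n %.2f z %.2f t %.2f"%(fn,fu,fz,dn*1e3,dz*1e3,(current_position()-p)@n*1e3,(current_position()-p)[2]*1e3,current_clock()))
    if abs(fz)<2 and abs(fn-17)<0.8: break
    dn+=np.clip((16.8-fn)*.2e-3,-.5e-3,.4e-3); dz+=np.clip(fz*.1e-3,-.6e-3,.6e-3); du+=np.clip(fu*.05e-3,-.15e-3,.15e-3)
    p,q,n,u=pose(th,0,1.2,-1,0,dn,du,dz); servo_line(p,q,rate=.02)
np.savez("st.npz",f0=f0,th=th,dn=dn,dz=dz,du=du)
E
python3 a.py
```

```text
n 15.88 u -4.01 z 14.62 | dn 0.00 dz 0.00 err n -3.22 z -0.70 t 13.10
n 14.32 u -2.34 z 10.85 | dn 0.18 dz 0.60 err n -3.48 z -1.15 t 13.38
n 13.97 u -0.99 z 7.27 | dn 0.58 dz 1.20 err n -3.91 z -1.64 t 13.65
n 13.90 u -0.00 z 4.53 | dn 0.98 dz 1.80 err n -4.36 z -2.11 t 13.93
n 13.57 u 1.22 z 2.42 | dn 1.38 dz 2.25 err n -4.79 z -2.51 t 14.20
n 14.93 u 1.20 z 2.50 | dn 1.78 dz 2.50 err n -5.20 z -2.76 t 14.47
n 15.39 u 1.27 z 1.70 | dn 2.16 dz 2.75 err n -5.55 z -2.97 t 14.75
n 16.42 u 2.22 z 1.57 | dn 2.44 dz 2.92 err n -5.87 z -3.17 t 15.03
```

```bash
cat > b.py <<'E'
from h import *
import sys
np.set_printoptions(precision=3,suppress=True)
s=np.load("st.npz");f0=s["f0"];th=float(s["th"]);dn,dz,du=[float(s[k]) for k in("dn","dz","du")]
ph=float(s["ph"]) if "ph" in s else 0.
def grasp():
    R=Rotation.from_quat(current_orientation()).as_matrix(); a=R[:,2]; g=current_position()-.019*a
    return g, np.arctan2(-a[2],np.hypot(a[0],a[1]))if a[0]>0 else np.pi-np.arctan2(-a[2],np.hypot(a[0],a[1]))
lim=float(sys.argv[1])
why="lim"
while ph<lim:
    ph+=.02
    p,q,n,u=pose(th,ph,1.2,-1,0,dn,du,dz); servo_line(p,q,rate=.03)
    f=F(2)-f0; fn=-f@n; fz=f[2]; fu=f@u
    g,b=grasp(); pz=.1+np.arcsin(np.clip((g[2]-.17)/.052,-1,1)); gd=(g-H)@n
    print("ph %.2f n %.2f u %.2f z %.2f | dn %.2f z-ang %.3f pitch-ang %.3f gn %.4f t %.2f"%(ph,fn,fu,fz,dn*1e3,pz,b-1.2,gd,current_clock()))
    if fn<12.5 or fn>21 or fz<-11: why="force"; break
    dn+=np.clip((16.8-fn)*.2e-3,-.4e-3,.4e-3); du+=np.clip(fu*.05e-3,-.15e-3,.15e-3)
print(why)
np.savez("st.npz",f0=f0,th=th,dn=dn,dz=dz,du=du,ph=ph)
E
python3 b.py 0.16
```

```text
ph 0.02 n 14.50 u 1.96 z -0.53 | dn 2.44 z-ang 0.015 pitch-ang 0.031 gn -0.0550 t 15.29
ph 0.04 n 14.86 u 0.40 z -0.10 | dn 2.84 z-ang 0.033 pitch-ang 0.052 gn -0.0550 t 15.56
ph 0.06 n 15.37 u 0.84 z -0.76 | dn 3.23 z-ang 0.051 pitch-ang 0.072 gn -0.0550 t 15.82
ph 0.08 n 15.94 u 0.52 z 0.52 | dn 3.51 z-ang 0.071 pitch-ang 0.093 gn -0.0549 t 16.09
ph 0.10 n 15.32 u -0.05 z 0.16 | dn 3.69 z-ang 0.090 pitch-ang 0.113 gn -0.0550 t 16.36
ph 0.12 n 15.85 u 0.23 z 1.61 | dn 3.98 z-ang 0.109 pitch-ang 0.134 gn -0.0549 t 16.62
ph 0.14 n 16.32 u -0.52 z 0.89 | dn 4.17 z-ang 0.129 pitch-ang 0.154 gn -0.0549 t 16.89
ph 0.16 n 15.77 u 0.60 z 0.59 | dn 4.27 z-ang 0.150 pitch-ang 0.174 gn -0.0548 t 17.16
lim
```

```bash
python3 b.py 0.47
python3 - <<'E'
from h import *
for n in("scene","wrist"):
    c=capture(n); cv2.imwrite(f"pics/{n}4.png",c["image"] if n=="wrist" else cv2.resize(c["image"][100:250,150:330],None,fx=4,fy=4))
E
```

```text
ph 0.18 n 17.17 u -0.79 z 0.84 | dn 4.47 z-ang 0.170 pitch-ang 0.195 gn -0.0548 t 17.43
ph 0.20 n 17.10 u -0.79 z 0.92 | dn 4.40 z-ang 0.192 pitch-ang 0.215 gn -0.0547 t 17.69
ph 0.22 n 15.63 u -1.18 z 0.69 | dn 4.34 z-ang 0.214 pitch-ang 0.235 gn -0.0546 t 17.96
ph 0.24 n 16.35 u -1.05 z 1.05 | dn 4.57 z-ang 0.234 pitch-ang 0.255 gn -0.0544 t 18.23
ph 0.26 n 16.92 u -0.51 z 0.82 | dn 4.66 z-ang 0.256 pitch-ang 0.275 gn -0.0543 t 18.49
ph 0.28 n 16.72 u -1.04 z 1.31 | dn 4.64 z-ang 0.277 pitch-ang 0.295 gn -0.0541 t 18.76
ph 0.30 n 16.42 u -1.40 z 1.29 | dn 4.66 z-ang 0.299 pitch-ang 0.315 gn -0.0539 t 19.02
ph 0.32 n 16.88 u -0.45 z 1.14 | dn 4.73 z-ang 0.319 pitch-ang 0.336 gn -0.0537 t 19.29
ph 0.34 n 16.14 u -1.22 z 1.18 | dn 4.72 z-ang 0.342 pitch-ang 0.356 gn -0.0534 t 19.56
ph 0.36 n 16.52 u -0.55 z 1.58 | dn 4.85 z-ang 0.362 pitch-ang 0.377 gn -0.0531 t 19.82
ph 0.38 n 17.13 u -1.04 z 0.65 | dn 4.90 z-ang 0.384 pitch-ang 0.396 gn -0.0529 t 20.09
ph 0.40 n 16.69 u -0.65 z 0.78 | dn 4.84 z-ang 0.405 pitch-ang 0.416 gn -0.0526 t 20.36
ph 0.42 n 16.86 u -0.52 z 0.83 | dn 4.86 z-ang 0.427 pitch-ang 0.436 gn -0.0522 t 20.62
ph 0.44 n 16.07 u -0.84 z 0.91 | dn 4.85 z-ang 0.449 pitch-ang 0.456 gn -0.0519 t 20.89
ph 0.46 n 16.20 u -0.34 z 0.87 | dn 5.00 z-ang 0.471 pitch-ang 0.477 gn -0.0514 t 21.16
ph 0.48 n 17.32 u -0.22 z 1.26 | dn 5.12 z-ang 0.492 pitch-ang 0.497 gn -0.0510 t 21.43
lim
```

View pics/scene4.png

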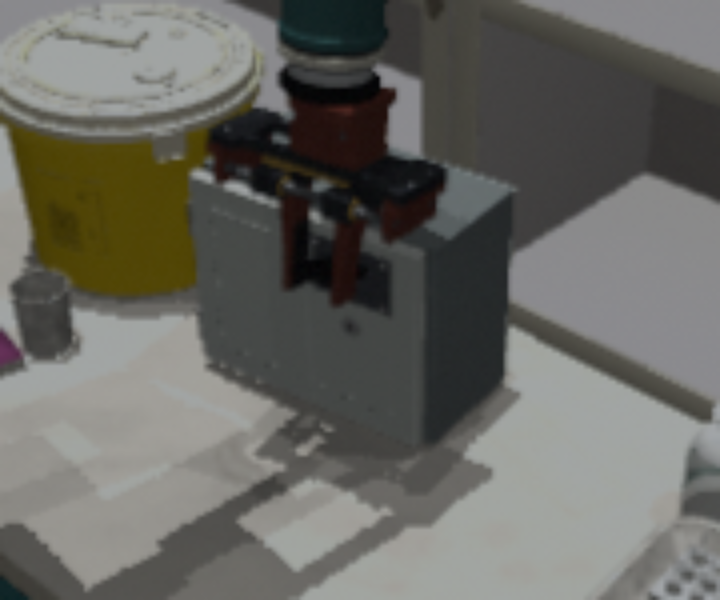

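View pics/wrist4.png

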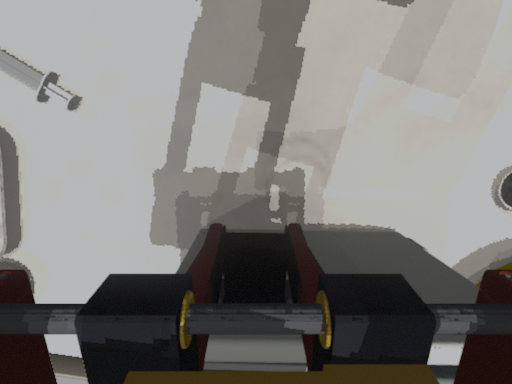

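Scene view: paddle is raised, with the fingers around it at about (320,265). In the wrist view the plate's edge sits at row 232 between the pads, as before, so the grip hasn't slipped. Now I'll draw the door out, watching the pull force.

```bash
cat > c.py <<'E'
from h import *
import sys
s=np.load("st.npz");f0=s["f0"];th=float(s["th"]);dn,dz,du,ph=[float(s[k]) for k in("dn","dz","du","ph")]
lim=float(sys.argv[1]); st=float(sys.argv[2]); rate=float(sys.argv[3])
why="lim"
while th<lim:
    dn-=np.clip(dn,-.0008,.0008); th+=st
    p,q,n,u=pose(th,ph,1.2,-1,0,dn,du,dz); servo_line(p,q,rate=rate)
    f=F(2)-f0; fn=-f@n; fz=f[2]; fu=f@u
    print("th %.3f n %.2f u %.2f z %.2f | dn %.2f du %.2f errn %.2f t %.2f"%(th,fn,fu,fz,dn*1e3,du*1e3,(current_position()-p)@n*1e3,current_clock()))
    if fn<-9 or abs(fz)>12 or abs(fu)>20: why="force"; break
    du+=np.clip(fu*.08e-3,-.4e-3,.4e-3); dz+=np.clip((fz)*.08e-3,-.2e-3,.2e-3)
print(why)
np.savez("st.npz",f0=f0,th=th,dn=dn,dz=dz,du=du,ph=ph)
E
python3 c.py 0.13 0.010 0.03
```

```text
th -0.036 n 13.39 u -0.87 z -2.12 | dn 4.21 du -0.56 errn -6.59 t 21.79
th -0.026 n 9.35 u -0.08 z -4.10 | dn 3.41 du -0.63 errn -4.89 t 22.06
th -0.016 n 5.43 u -0.53 z -5.92 | dn 2.61 du -0.64 errn -3.17 t 22.32
th -0.006 n 3.91 u 0.33 z -9.74 | dn 1.81 du -0.68 errn -1.33 t 22.59
th 0.004 n 1.01 u 1.37 z -11.37 | dn 1.01 du -0.65 errn 0.34 t 22.86
th 0.014 n -0.79 u 2.53 z -12.33 | dn 0.21 du -0.54 errn 0.63 t 23.12
force
```

```bash
sed -i 's/dz+=np.clip((fz).*/dz+=np.clip((fz+4)*.15e-3,-.5e-3,.3e-3)/; s/abs(fz)>12/abs(fz)>15/' c.py; python3 c.py 0.16 0.010 0.03
```

```text
th 0.024 n -1.72 u 3.12 z -12.51 | dn 0.00 du -0.54 errn 0.36 t 23.39
th 0.034 n -2.13 u 1.43 z -9.03 | dn 0.00 du -0.30 errn 0.35 t 23.66
th 0.044 n -2.01 u 0.68 z -5.33 | dn 0.00 du -0.18 errn 0.26 t 23.93
th 0.054 n -1.58 u 0.01 z -3.49 | dn 0.00 du -0.13 errn 0.19 t 24.19
th 0.064 n -1.45 u -0.62 z -2.89 | dn 0.00 du -0.13 errn 0.09 t 24.46
th 0.074 n -1.88 u -1.70 z -2.46 | dn 0.00 du -0.18 errn -0.07 t 24.73
th 0.084 n -1.97 u -2.18 z -3.96 | dn 0.00 du -0.31 errn -0.20 t 24.99
th 0.094 n -2.42 u -0.56 z -4.13 | dn 0.00 du -0.49 errn -0.20 t 25.26
th 0.104 n -2.55 u 0.13 z -4.00 | dn 0.00 du -0.53 errn -0.24 t 25.52
th 0.114 n -2.37 u 0.24 z -3.73 | dn 0.00 du -0.52 errn -0.21 t 25.79
th 0.124 n -2.31 u -0.26 z -3.35 | dn 0.00 du -0.50 errn -0.25 t 26.06
th 0.134 n -2.78 u -0.21 z -5.14 | dn 0.00 du -0.52 errn -0.27 t 26.32
th 0.144 n -2.01 u 1.05 z -3.80 | dn 0.00 du -0.54 errn -0.23 t 26.59
th 0.154 n -2.24 u -0.03 z -4.09 | dn 0.00 du -0.45 errn -0.22 t 26.86
th 0.164 n -2.50 u 0.07 z -4.18 | dn 0.00 du -0.46 errn -0.23 t 27.12
lim
```

```bash
python3 c.py 1.53 0.04 0.05 | awk 'NR%3==0||/lim|force/'
python3 - <<'E'
from h import *
for n in("scene","wrist"):
    c=capture(n); cv2.imwrite(f"pics/{n}5.png",c["image"])
E
```

```text
th 0.284 n -0.29 u -1.29 z -4.30 | dn 0.00 du -0.64 errn -0.32 t 28.05
th 0.404 n -0.15 u 0.18 z -3.82 | dn 0.00 du -0.77 errn -0.15 t 28.97
th 0.524 n 0.57 u -0.45 z -3.52 | dn 0.00 du -0.82 errn -0.14 t 29.88
th 0.644 n 0.85 u -0.90 z -3.94 | dn 0.00 du -0.93 errn -0.11 t 30.79
th 0.764 n 0.92 u 0.45 z -3.93 | dn 0.00 du -1.02 errn -0.13 t 31.70
th 0.884 n 1.29 u -0.82 z -4.84 | dn 0.00 du -1.04 errn -0.05 t 32.60
th 1.004 n 1.22 u -0.29 z -4.55 | dn 0.00 du -1.10 errn -0.06 t 33.51
th 1.124 n 1.78 u 0.70 z -4.48 | dn 0.00 du -1.11 errn -0.07 t 34.41
th 1.244 n 1.72 u 0.01 z -4.28 | dn 0.00 du -1.08 errn -0.05 t 35.31
th 1.364 n 2.52 u 0.11 z -3.78 | dn 0.00 du -1.16 errn -0.09 t 36.22
th 1.484 n 3.38 u 0.33 z -4.58 | dn 0.00 du -1.09 errn -0.08 t 37.12
lim
```

View pics/scene5.png

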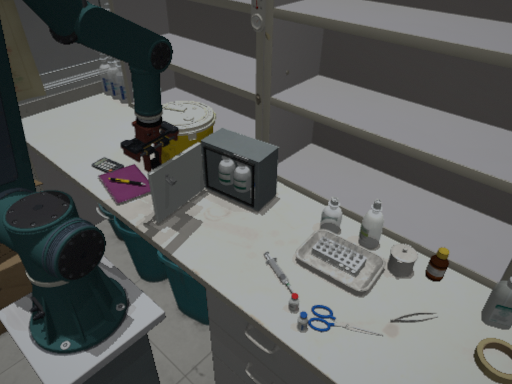

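View pics/wrist5.png

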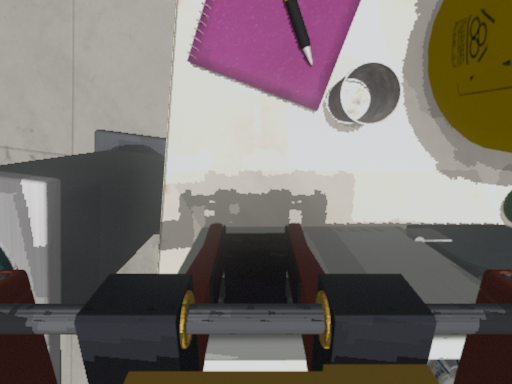

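The door stands square, the paddle is still held, and the cup (wrist view, 365,95) is well clear. Next I'll lower the paddle, let go and retreat.

Run:
```python
from h import *
s=np.load("st.npz");f0=s["f0"];th=float(s["th"]);dn,dz,du,ph=[float(s[k]) for k in("dn","dz","du","ph")]
for ph in np.arange(.42,.0,-.06):
    p,q,n,u=pose(th,ph,1.2,-1,0,dn,du,dz); servo_line(p,q,rate=.04)
    f=F(2)-f0
    print("ph %.2f n %.2f u %.2f z %.2f t %.2f"%(ph,-f@n,f@u,f[2],current_clock()))
    if np.linalg.norm(f)>15: print("stop");break
    dz+=np.clip((f[2]+2)*.15e-3,-.4e-3,.4e-3); dn+=np.clip((0+f@n)*.1e-3,-.3e-3,.3e-3)
np.savez("st.npz",f0=f0,th=th,dn=dn,dz=dz,du=du,ph=ph)
```

```text
ph 0.42 n 0.37 u 0.34 z -4.30 t 38.08
ph 0.36 n 0.79 u 1.43 z -2.11 t 38.35
ph 0.30 n 0.96 u 0.83 z -1.68 t 38.62
ph 0.24 n 1.34 u 0.99 z -2.75 t 38.88
ph 0.18 n 0.89 u 1.22 z -1.60 t 39.15
ph 0.12 n 0.79 u 0.85 z -1.64 t 39.42
ph 0.06 n 0.71 u 0.25 z -2.21 t 39.68
```

Run:
```python
from h import *
s=np.load("st.npz");th=float(s["th"]);dn,dz,du,ph=[float(s[k]) for k in("dn","dz","du","ph")]
move_gripper(0.088); print(current_finger_gap(),F()-s["f0"],current_clock())
p,q,n,u=pose(th,ph,1.2,-1,.15,dn,du,dz)
print(servo_line(p,q,rate=.12,contact_N=8),current_clock(),F()-s["f0"])
sleep(.3)
for m in("scene","top"):
    c=capture(m); cv2.imwrite(f"pics/{m}6.png",c["image"])
    np.savez(m+"6.npz",**c)
    for k in ["infusion_mid","tonic_mid","vial_red_mid","vial_blue_mid","steel_cup_mid","syringe_20","door"]:
        d=silhouettes(m,k)
        if d: P=cloud(c,d[0]["region"]); print(m,k,round(d[0]["conf"],2),np.round(d[0]["xy"]),np.median(P,0).round(3))
print(current_clock())
```

```text
0.08764360953915284 [ 0.12878002  0.10192887 -0.4322671 ] 40.6583
False 42.0583 [ 0.14351408  0.1367895  -0.36627286]
scene infusion_mid 0.94 [331. 216.] [ 0.69  -0.307  0.068]
scene vial_red_mid 0.62 [296. 306.] [ 0.373 -0.404  0.032]
scene vial_blue_mid 0.52 [304. 322.] [ 0.342 -0.454  0.037]
scene syringe_20 0.62 [277. 265.] [ 0.449 -0.282  0.017]
scene door 0.72 [175. 183.] [0.437 0.135 0.122]
top infusion_mid 0.62 [314. 147.] [ 0.697 -0.289  0.084]
top tonic_mid 0.41 [179. 138.] [0.715 0.209 0.109]
top vial_red_mid 0.52 [346. 235.] [ 0.381 -0.395  0.04 ]
top vial_blue_mid 0.46 [357. 241.] [ 0.352 -0.445  0.044]
top steel_cup_mid 0.76 [158. 205.] [0.489 0.306 0.016]
top syringe_20 0.66 [185. 232.] [0.402 0.167 0.171]
top door 0.83 [198. 218.] [0.428 0.142 0.171]
43.2
```

View pics/scene6.png

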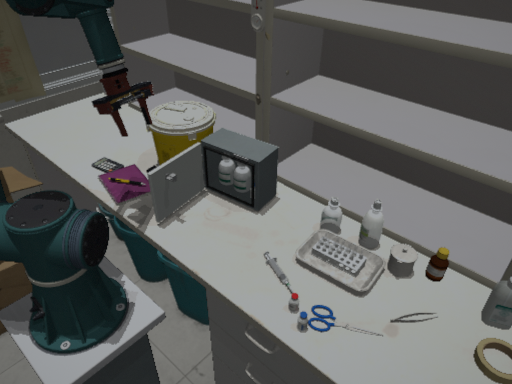

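View pics/top6.png

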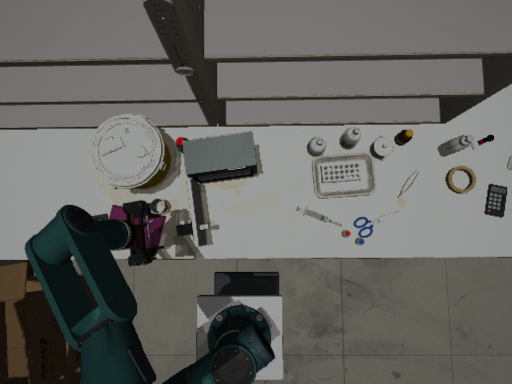

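The door stands open with the gripper clear of it. I'll check the door and paddle angles from the saved clouds, then hand in.

Run:
```python
from h import *
for n,lo,hi in(("scene",.03,.15),("top",.195,.215)):
    c=dict(np.load(n+"6.npz"));P=cloud(c)
    D=P[(P[:,0]>.36)&(P[:,0]<.53)&(P[:,1]>.09)&(P[:,1]<.18)&(P[:,2]>lo)&(P[:,2]<hi)]
    v=cv2.fitLine(D[:,:2].astype(np.float32),cv2.DIST_HUBER,0,.01,.01).ravel(); d=-v[:2]*np.sign(v[0])
    # d=(sin psi,-cos psi)
    print(n,len(D),"theta",.122-np.arctan2(d[0],-d[1]))
c=dict(np.load("top6.npz"));P=cloud(c)
D=P[(P[:,0]>.38)&(P[:,0]<.44)&(P[:,1]>.165)&(P[:,1]<.225)&(P[:,2]>.14)&(P[:,2]<.22)]
print(len(D),np.polyfit(D[:,1],D[:,2],1),np.percentile(D[:,2],[2,50,98]))
print(current_qvel(),F()); close_job()
```

```text
scene 1106 theta 1.5564879
top 227 theta 1.557581
107 [-0.05930985  0.18114663] [0.16472228 0.17040213 0.17641511]
[ 0.00014019  0.00011582  0.00013303 -0.00094342 -0.00028597 -0.00125829] [ 0.02642261  0.1788258  -0.04129899]
the job is handed in; nothing more can be done
```

The cabinet door is open at about 1.56 rad, the gripper has let go, and the job was handed in at about 43 s. No verdict is reported.

- **Opening:** I gripped the paddle over its width and pressed the door in with about 16–17 N. Holding it there (14.5–17.3 N measured), I raised the paddle to about 0.49 rad, then drew the door out with 2–3 N of pull. I swung it past square, lowered the paddle, let go and backed away.
- **Last checks:** Two camera fits put the door at 1.556 and 1.558 rad. The paddle droops as it did at rest, and the wrist force was near zero.
- **Things around it:** Most of the loose things read within about 5 mm of where they started. The syringe read about 10 mm off in the scene view, though both pictures look unchanged.

Some readings did not go as planned:

- **Push below 15 N:** While I was correcting a sideways load before the lift, the push fell to about 13.6 N. At the first two steps of the raise (to 0.04 rad) it was 14.5–14.9 N. Nothing jammed.
- **Upward force on the paddle:** This reached about 12.5 N at its stop as the press was released, then I brought it back to 4 N. The pawl was already clear of the strike.
- **Detections:** The top-view network put the syringe on the open door, which was wrong. The cup was not found in the last scene view, but the top view showed it unmoved.

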